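# Set the burr grinder and close its hopper

### The job

Get the coffee grinder ready: turn its grind collar to setting 5, so that it clicks home with its white pointer at the mark with five dots (the marks count 1 to 6 from left to right along the front), and put the hopper lid flat and fully home on the open hopper. Leave the other things on the worktop where they are.

Things in the scene. Friction and masses are not known exactly. Their poses are not given: they have to be found in the camera images.
- grinder: White coffee grinder, fixed: rounded box 134 mm deep (its x), 250 mm wide (its y), flat deck 95 mm above the worktop. Origin: centre of its underside; z up; its front (small steel plate with a black stud) faces its -x. On the deck: the grind collar (axis at its x 0, y -65 mm) and the open steel hopper (axis at its x 0, y +60 mm).
- collar (a joint): Angle of the grind collar, rad, growing counterclockwise seen from above: 0 with the pointer at mark 1 (a stop), 0.5236 more for each next mark, 2.094 at mark 5, 2.618 at mark 6 (a stop). A spring detent (about 0.12 N m to turn past) pulls the collar to the nearest mark when let go.
- collar_top (a point): Centre of the flat top of the grind collar, on its vertical axis, 143 mm above the worktop. Below it a ribbed aluminium sleeve of 54 mm diameter, 40 mm tall, to be gripped; below that a black skirt of 66 mm diameter, 8 mm tall, on the deck. A black line on the top points the same way as the pointer.
- pointer (a point): Tip of the white pointer on the collar's skirt, 36 mm from the collar axis; turns with it. Outside it on a black plate stand six white marks 30 degrees apart; mark n (1 to 6) has n white dots beside it, like a die. Seen from the collar axis, mark n lies 105 + 30 (n - 1) degrees counterclockwise from the grinder's +x.
- hopper_rim (a point): Centre of the hopper's mouth, at the height of its rim, 140 mm above the worktop (45 mm above the deck). The hopper is round, 100 mm outside, 92 mm inside diameter, wall 4 mm, and empty.
- hopper_lid: Loose round steel lid, about 0.14 kg, right way up on the worktop. Origin: centre of its underside, z up. Plug of 84 mm diameter, 8 mm tall, chamfered below; above it a flange of 106 mm diameter, 5 mm thick, that rests on the hopper's rim when home (origin then 8 mm below the rim); on top an upright black knob of 26 mm diameter, 34 mm tall. Total height 47 mm.
- lid_knob (a point): Centre of the top of the lid's knob, on the lid's axis, 47 mm above the lid's underside.
- tumbler_1: Bystander: clear glass tumbler, 76 mm diameter, 86 mm tall, standing upright; origin at the centre of its underside.
- espresso_cup: Bystander: brown stoneware cup with an ear, 67x94x58 mm, standing upright; origin in its underside.
- pear_1: Bystander: upright pear, 68 mm across, 101 mm tall; origin at its underside.
There are look-alikes about, which are no part of the job. There is more than one size of the hopper_lid; the one meant has the size given above.

How it is judged:
By the outcome, as a careful person would: the job done as asked, in the order asked, and still so for the second after the job is handed in, with the robot touching nothing.
It also fails if it takes over 64 s, if anything falls off the work surface, if the arm or the gripper's body presses on something with over 40 N, if the wrist force passes 120 N, or if a joint passes its speed limit or range.

### The arm

A 6-joint arm with a two-finger parallel gripper is mounted at the origin on a cart in front of the work surface, level with it; the furniture and walls round the work are solid. World frame = base frame: x ahead of the robot, y to its left, z up, the work surface at z = 0. Lengths are in m, angles in rad, forces in N, time in s.
With the tool pointing down it reaches from about 0.25 to 0.725 m from the base axis. Payload 4 kg.
Tool frame: the origin (TCP) lies between the finger pads; the fingertips stand 8 mm ahead of it and the grasp point (between the pads) lies 11 mm behind it (bot.tip_reach is the distance from the TCP to the fingertips, in m); z points along the fingers, y is the line along which they close (so a half turn about z gives the same grasp; the last joint's range is limited). The gripper opens to 85 mm and grips with 20 to 120 N. Pads are 22 mm wide; open, the fingers measure 114 mm over their backs; the gripper's body (76 mm by 85 mm) begins 54 mm behind the grasp point. The pads swing forward as they close: fully open they stand 13 mm farther back than shut.
Start: joints at [1.155, 0.241, 0.005, 1.335, 0, 1.571], TCP at [0.202, 0.457, 0.215] pointing down, gripper open.
Joint ranges: [-2.72, 2.72], [-1.05, 1.87], [-1.09, 1.28], [-1.99, 2.15], [-1.42, 1.44], [-3.14, 3.14]. Speed limits (rad/s): [2.79, 2.79, 3.14, 3.14, 3.14, 3.14].

### API

Orientations are given as a unit quaternion [x, y, z, w].
In Python, from workcell import bot gives the robot as it stands.
- The arm moves only by the tool move_arm, never from a script. Its argument "deltas" is a list of rows, each a list of 7 numbers: the opening, from 0 (shut) to 1 (fully open), then the shift along the tool's x, y, z in mm, then the turn, a rotation vector about the tool's x, y, z in degrees. In form: [[gripper, tx, ty, tz, ax, ay, az], ...]. A call has 1 to 10 rows; each row shifts and turns the commanded pose from where the row before left it, along the tool's axes as they then stand; what a row does not reach is not made up. A row lasts 1/12 s, in which the tool goes at most 41.7 mm and 7.16 degrees, less where a joint would pass 70% of its speed; a pose out of reach is approached as far as the arm can. A call is refused whole if a number of a shift passes 41.7 or a number of a turn 7.16, either way. A call with a gripper value outside its range is refused whole. The fingers move at their own pace and stop on an object; the grip force is fixed at half the most. Time passes only in rows, so rows that do not move let the fingers close. It gives the time, the measured TCP pose, the force, the opening and the grip force at its end, in the units of the state.
- bot.get_obs(): the state, without advancing time (a new reading comes with each control period).
- bot.camera(name): name is "scene" or "top" or "wrist"; returns the picture (400x640x3 uint8, blue, green, red); there is no depth.
- bot.calibration(name): a dict with "K" (3x3 intrinsics, pixels), "position" and "orientation" of the camera in the world. Camera axes: x right, y down, z forward; pixel columns grow to the right and rows downward; lengths in m; the calibration is good to about 2 mm. A picture is of the moment at which its call begins: read the wrist's pose just before it. calibration takes no time and is no camera call; for the wrist camera it gives the pose at the moment of the call.
- bot.job_done(): hands the job in; it is judged then, once.
Trained networks look in the newest picture that a camera, given by its name, has taken for a name from the list of things; names that differ only in an ending like _2 or _b are one class to them, and where a whole thing is asked for, a point or a joint stands for the part that bears it (a point fixed in the world has none). Each returns a list of dicts, best first, with "conf" (0 to 1); they miss things now and then, are a little off and sometimes report something else, mostly with a low value. They report only what shows in the picture. A call takes as long as a camera call. They do not tell look-alikes from the thing itself.
- bot.outline_of(query, camera): "pixels" (400x640 bool, what is visible of it) and "rect" ([left, top, width, height] in pixels, round what is visible of it).
The state is a dict: "clock": time; "joint_pos": joint angles; "joint_vel": joint speeds; "tau": joint torques, N m; "eef_pos": TCP position; "tool_rot": TCP orientation; "ft_force": force on the tool from outside, world axes, zero at the start; "ft_torque": the same for the moment, N m; "grip_width": finger opening in m; "grasp_force": force on a finger pad.
Only numpy, scipy, OpenCV 4.12 (cv2) and the standard library are available. Lean on these libraries where they do the work, as an engineer would, in place of code of your own. Each camera call takes 0.05 s, during which the arm holds its last target. There are 200 camera calls.

## Working session

There is one attempt and no reset: what is moved stays moved. The work goes in short steps, Python scripts to look and compute and a tool call to move; the robot and the scene stay as the last step left them, time stands still between calls to the robot, and variables do not carry over. Pictures are saved under pics/ and viewed, at most 10 in all, crops included, and the job is handed in when it is done.

Besides the shell and the picture viewer there is one more tool, called after "Call:" as name([rows], argument=value, ...), one row to a line, values as JSON. move_arm: Moves the arm, as the interface text tells. Its arguments: {"type":"object","properties":{"deltas":{"type":"array","items":{"type":"array","items":{"type":"number"}}}},"required":["deltas"]}

```bash
mkdir -p pics; cat > h.py <<'E'
import numpy as np,cv2
from scipy.spatial.transform import Rotation as R
from workcell import bot
def ray(cam,uv,z):
    c=bot.calibration(cam);K=np.array(c["K"]);p=np.array(c["position"]);r=R.from_quat(c["orientation"])
    d=r.apply(np.linalg.solve(K,[uv[0],uv[1],1.]));return p+d*(z-p[2])/d[2]
def proj(cam,X):
    c=bot.calibration(cam);K=np.array(c["K"]);p=np.array(c["position"]);r=R.from_quat(c["orientation"])
    q=r.inv().apply(np.atleast_2d(X)-p)@K.T;return q[:,:2]/q[:,2:]
E
python3 - <<'E'
from h import *
ims=[]
for c in("scene","top"):
    im=bot.camera(c);cv2.imwrite(f"pics/{c}0.png",im)
    k=bot.calibration(c);print(c,np.round(k["position"],3),np.round(k["orientation"],3),np.round(k["K"][0],0))
    for q in("grinder","hopper_lid","collar","tumbler_1","espresso_cup","pear_1"):
        for o in bot.outline_of(q,c):
            m=o["pixels"];v,u=np.nonzero(m)
            print(c,q,round(o["conf"],2),o["rect"],round(u.mean(),1),round(v.mean(),1))
o=bot.get_obs();print(o["clock"],o["eef_pos"],o["tool_rot"],o["grip_width"])
E
```

```text
scene [-0.245 -0.734  0.641] [ 0.787 -0.349  0.22  -0.459] [368.   0. 315.]
scene grinder 0.79 [255.8, 167.1, 74.7, 70.0] 293.3 203.0
scene grinder 0.44 [202.4, 189.6, 19.8, 31.3] 212.8 205.1
scene hopper_lid 0.83 [232.9, 225.4, 26.3, 19.5] 244.2 231.5
scene hopper_lid 0.74 [337.6, 252.6, 42.4, 29.0] 359.2 266.3
scene hopper_lid 0.6 [267.8, 247.0, 48.5, 31.4] 291.0 261.3
scene collar 0.93 [293.6, 184.5, 20.1, 24.7] 304.4 193.7
scene tumbler_1 0.7 [397.5, 265.5, 34.1, 48.0] 411.8 288.5
scene espresso_cup 0.89 [204.0, 191.1, 18.6, 29.0] 212.8 205.0
scene pear_1 0.76 [360.5, 213.6, 23.3, 27.3] 370.9 226.1
top [ 0.398 -0.133  1.054] [-0.706  0.708 -0.023  0.032] [376.   0. 311.]
top hopper_lid 0.8 [362.4, 196.0, 37.3, 39.2] 379.5 214.0
top hopper_lid 0.59 [301.6, 231.7, 46.4, 50.7] 325.3 255.3
top hopper_lid 0.57 [236.6, 237.4, 28.0, 26.2] 249.0 252.0
top collar 0.9 [270.7, 176.3, 26.3, 24.5] 282.4 188.7
top tumbler_1 0.94 [426.0, 207.4, 38.5, 28.9] 445.9 222.0
top tumbler_1 0.36 [207.5, 158.1, 101.6, 62.0] 258.9 185.9
top tumbler_1 0.29 [342.8, 145.0, 21.9, 24.8] 354.0 154.9
top espresso_cup 0.79 [167.8, 239.0, 36.5, 23.4] 182.0 250.4
top pear_1 0.98 [342.3, 143.3, 20.9, 22.7] 353.6 155.1
0.7 [0.20196132 0.45740552 0.21514032] [2.06406543e-01 9.78466319e-01 2.90494323e-05 1.33943474e-06] 0.08541099683124025
```

View pics/top0.png

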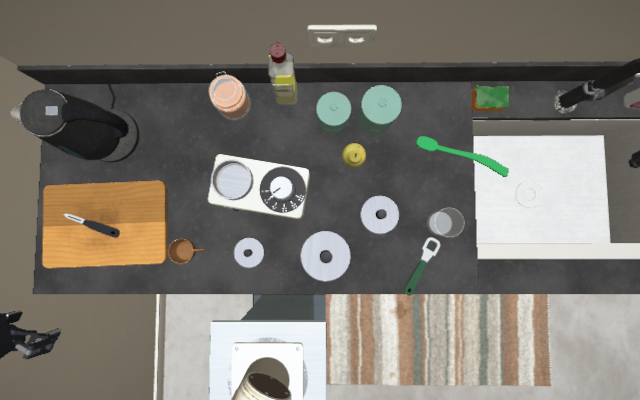

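View pics/scene0.png

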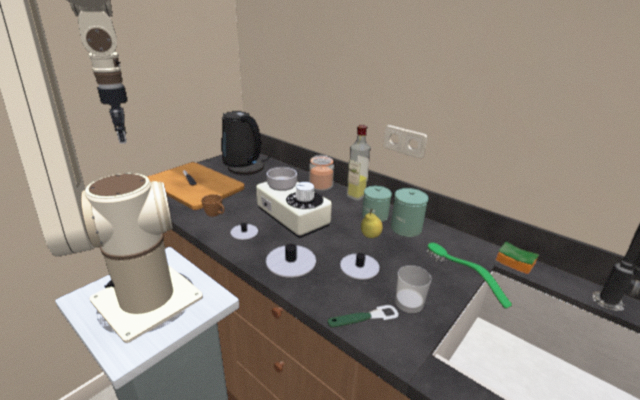

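The top view shows three look-alike lids: (249,252) about 30 px, (325,256) about 50 px, and (380,214) about 39 px. At about 361 px/m, the one at (380,214) is the 106 mm lid. The grinder is at (259,186) with the hopper at its left, and its collar pointer is toward the front. I'll confirm this in a crop and measure.

```bash
python3 - <<'E'
from h import *
im=cv2.imread("pics/top0.png")
def up(x0,y0,w,h,s):return cv2.resize(im[y0:y0+h,x0:x0+w],None,fx=s,fy=s,interpolation=cv2.INTER_CUBIC)
a=up(200,145,115,80,6.9);b=up(232,190,173,95,4.6)[:, :793]
w=max(a.shape[1],b.shape[1]);
cv2.imwrite("pics/crop_a.png",a);cv2.imwrite("pics/crop_b.png",b)
bot.camera("top")
for q,zs in(("hopper_lid",(.008,.013)),):
  for o in bot.outline_of(q,"top"):
    c=cv2.findContours(o["pixels"].astype(np.uint8),0,2)[0];c=max(c,key=cv2.contourArea)
    P=np.array([ray("top",p[0],.011)[:2] for p in c]);
    e=cv2.fitEllipse((P*1000).astype(np.float32));print(q,round(o["conf"],2),np.round(e[0],1),np.round(e[1],1))
for o in bot.outline_of("grinder","top"):
    print("gr",o["conf"],o["rect"])
o=[o for o in bot.outline_of("collar","top")][0]
v,u=np.nonzero(o["pixels"]);print("collar",ray("top",(u.mean(),v.mean()),.125))
# steel hopper in top: print projected base etc
print(ray("top",(233.5,180),.14),ray("top",(283,188),.143),ray("top",(380.5,214),.047))
bot.camera("wrist");print(np.round(bot.calibration("wrist")["position"],3),bot.get_obs()["eef_pos"],np.round(bot.calibration("wrist")["orientation"],3))
E
```

```text
hopper_lid 0.83 [ 331.9 -157.7] [135.1 136.5]
hopper_lid 0.79 [341.1  54.5] [77.  77.5]
hopper_lid 0.78 [ 444.3 -309.7] [100.1 101.9]
gr 0.9 [208.6, 156.4, 99.6, 62.1]
collar [ 0.50293455 -0.04879681  0.125     ]
[0.52372847 0.06984008 0.14      ] [ 0.50314057 -0.05228449  0.143     ] [ 0.44322331 -0.30507561  0.047     ]
[0.141 0.484 0.373] [0.20194859 0.45741539 0.21513869] [0.83  0.542 0.072 0.11 ]
```

View pics/crop_a.png

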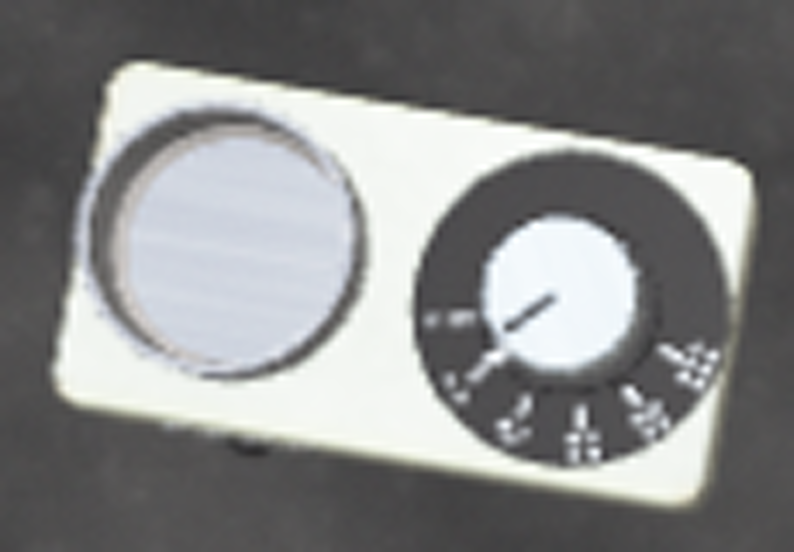

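View pics/crop_b.png

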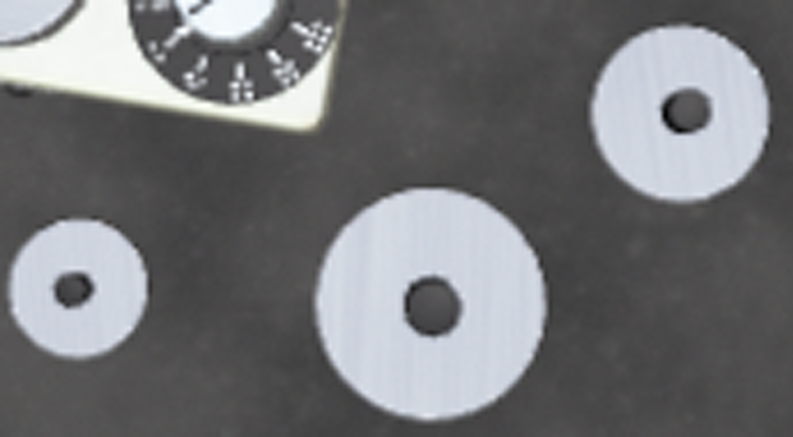

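The crops confirm the lid at (380,214.6). Its flange is about 39 px, or 107 mm; the other two come out at about 137 mm and 80 mm. The collar pointer is at the two-dot mark, so the collar has to turn +90° counterclockwise. I'm moving above the collar.

Call:
move_arm([
  [1,-28,-20,0,0,0,0],
  [1,-28,-20,0,0,0,0],
  [1,-28,-20,0,0,0,0],
  [1,-28,-20,0,0,0,0],
  [1,-28,-20,0,0,0,0],
  [1,-28,-20,0,0,0,0],
  [1,-28,-20,0,0,0,0],
  [1,-28,-20,0,0,0,0],
  [1,-28,-20,0,0,0,0],
  [1,-28,-20,0,0,0,0],
])

```text
clock: 1.78
eef_pos: [0.3779, 0.1598, 0.2154]
tool_rot: [0.206, 0.978, 0.0, 0.0]
ft_force: [-0.1, 0.6, 0.1]
grip_width: 0.0852
grasp_force: 0.0
```

Call:
move_arm([
  [1,-28,-20,0,0,0,0],
  [1,-28,-20,0,0,0,0],
  [1,-28,-20,0,0,0,0],
  [1,-28,-20,0,0,0,0],
  [1,0,0,0,0,0,0],
  [1,0,0,0,0,0,0],
])

```text
clock: 2.28
eef_pos: [0.4479, 0.0415, 0.2149]
tool_rot: [0.208, 0.978, 0.0, -0.0]
ft_force: [-0.2, 0.9, 0.0]
grip_width: 0.0852
grasp_force: 0.0
```

```bash
cat >> h.py <<'E'
def tool(d):
    return np.round(R.from_quat(bot.get_obs()["tool_rot"]).inv().apply(np.array(d))*1000,1)
E
python3 - <<'E'
from h import *
o=bot.get_obs();print(o["clock"],o["eef_pos"],o["tool_rot"],np.round(o["joint_pos"],3),np.round(o["ft_force"],1))
im=bot.camera("wrist");cv2.imwrite("pics/w1.png",im)
for q in("collar","hopper_rim","grinder"):
  for r in bot.outline_of(q,"wrist"):
    v,u=np.nonzero(r["pixels"]);print(q,round(r["conf"],2),r["rect"],u.mean().round(1),v.mean().round(1))
# top pixel estimates
for n,p,z in(("collar",(280.9,187.5),.143),("plate",(282.75,189.8),.096),("hop",(232.5,179.8),.14),("lid",(380,214.6),.012)):print(n,np.round(ray("top",p,z),4))
a=ray("top",(200+130/6.9,145+62/6.9),.095);b=ray("top",(200+740/6.9,145+160/6.9),.095);d=a-b;print("yaw",np.degrees(np.arctan2(-d[0],d[1])))
c=np.array([.504,-.049,.143]);print(proj("wrist",c))
E
```

```text
2.2833 [0.44790184 0.04152681 0.21490595] [ 2.08369518e-01  9.78050136e-01  8.70497055e-05 -2.59611370e-04] [ 0.092  0.142 -0.119  1.311  0.     0.512] [-0.2  0.9  0. ]
collar 0.7 [231.2, 238.4, 66.1, 82.2] 264.7 278.4
hopper_rim 0.84 [199.3, 155.4, 250.7, 168.5] 329.7 239.6
hopper_rim 0.2 [163.7, 358.8, 10.7, 31.3] 164.3 374.1
grinder 0.88 [200.1, 159.1, 251.4, 167.6] 329.6 239.9
grinder 0.62 [231.7, 241.3, 67.7, 75.6] 264.9 278.0
collar [ 0.5044 -0.0471  0.143 ]
plate [ 0.5039 -0.0475  0.096 ]
hop [0.5242 0.0723 0.14  ]
lid [ 0.4431 -0.3096  0.012 ]
yaw -9.470459954913023
[[254.78249613 295.09775452]]
```

View pics/w1.png

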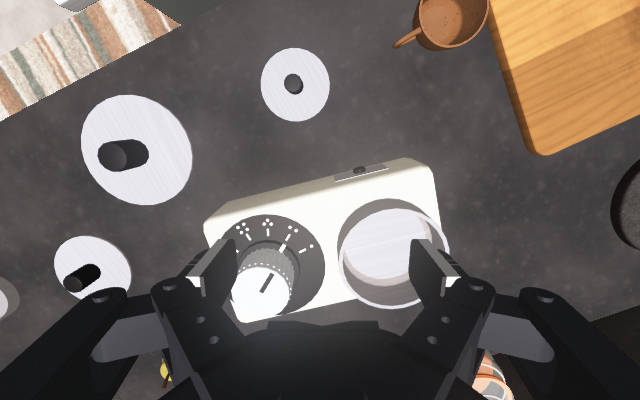

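The wrist view shows the collar top centred near (260,291), with its pointer at mark 2. The lids are at the left and the hopper is at (393,255).

```bash
python3 - <<'E'
from h import *
print(ray("wrist",(260,291),.143),bot.calibration("wrist")["K"][0])
p=bot.get_obs()["eef_pos"];t=np.array([.5038,-.0482,.215]);print(tool(t-p))
# hough-free: fit of plate circle r? check collar/hopper consistency
y=np.radians(-9.5);Y=np.array([-np.sin(y),np.cos(y)]);print("hopper from collar",np.array([.504,-.048])+.125*Y)
E
```

```text
[ 0.50211182 -0.04270839  0.143     ] [287.88458089   0.         322.55017131]
[-89.2 -61.4   0.1]
hopper from collar [0.52463095 0.0752857 ]
```

Call:
move_arm([
  [1,-29,-20,0,0,0,0],
  [1,-29,-20,0,0,0,0],
  [1,-30,-20,0,0,0,0],
  [1,0,0,0,0,0,0],
  [1,0,0,25,0,0,0],
  [1,0,0,25,0,0,0],
  [1,0,0,25,0,0,0],
  [1,0,0,24,0,0,0],
  [1,0,0,0,0,0,0],
  [1,0,0,0,0,0,0],
])

```text
clock: 3.32
eef_pos: [0.5022, -0.0461, 0.1154]
tool_rot: [0.205, 0.979, -0.0, -0.002]
ft_force: [0.1, 0.5, 0.2]
grip_width: 0.0853
grasp_force: 0.0
```

Call:
move_arm([
  [0,0,0,0,0,0,0],
  [0,0,0,0,0,0,0],
  [0,0,0,0,0,0,0],
  [0,0,0,0,0,0,0],
  [0,0,0,0,0,0,0],
  [0,0,0,0,0,0,0],
  [0,0,0,0,0,0,0],
])

```text
clock: 3.9
eef_pos: [0.5053, -0.0471, 0.1188]
tool_rot: [0.206, 0.978, 0.001, 0.002]
ft_force: [-2.4, 2.2, 6.8]
grip_width: 0.0508
grasp_force: 61.0
```

Call:
move_arm([
  [0,0,0,0,0,0,-6],
  [0,0,0,0,0,0,-6],
  [0,0,0,0,0,0,-6],
  [0,0,0,0,0,0,-6],
  [0,0,0,0,0,0,-6],
  [0,0,0,0,0,0,-6],
  [0,0,0,0,0,0,-6],
  [0,0,0,0,0,0,-6],
])

```text
clock: 4.57
eef_pos: [0.5053, -0.0476, 0.1188]
tool_rot: [-0.212, 0.977, -0.001, 0.002]
ft_force: [-0.9, 0.6, 7.7]
grip_width: 0.0506
grasp_force: 61.1
```

Call:
move_arm([
  [0,0,0,0,0,0,-6],
  [0,0,0,0,0,0,-6],
  [0,0,0,0,0,0,-6],
  [0,0,0,0,0,0,-6],
  [0,0,0,0,0,0,-6],
  [0,0,0,0,0,0,-6],
  [0,0,0,0,0,0,-6],
  [0,0,0,0,0,0,0],
  [0,0,0,0,0,0,0],
])

```text
clock: 5.32
eef_pos: [0.5056, -0.0481, 0.1188]
tool_rot: [-0.546, 0.838, -0.002, 0.002]
ft_force: [-0.1, -1.7, 6.5]
grip_width: 0.0504
grasp_force: 61.2
```

```bash
python3 - <<'E'
from h import *
o=bot.get_obs();print(o["clock"],o["eef_pos"],R.from_quat(o["tool_rot"]).as_matrix()[:2,1],np.round(o["joint_pos"],3),np.round(o["ft_torque"],2))
im=bot.camera("wrist");cv2.imwrite("pics/w2.png",cv2.resize(im[150:400,140:500],None,fx=2,fy=2))
E
```

```text
5.3167 [ 0.50556999 -0.04805249  0.11879162] [-0.91470906  0.40408189] [-9.400e-02  3.150e-01 -1.540e-01  1.097e+00 -1.000e-03 -1.249e+00] [-0.07  0.37  0.04]
```

View pics/w2.png

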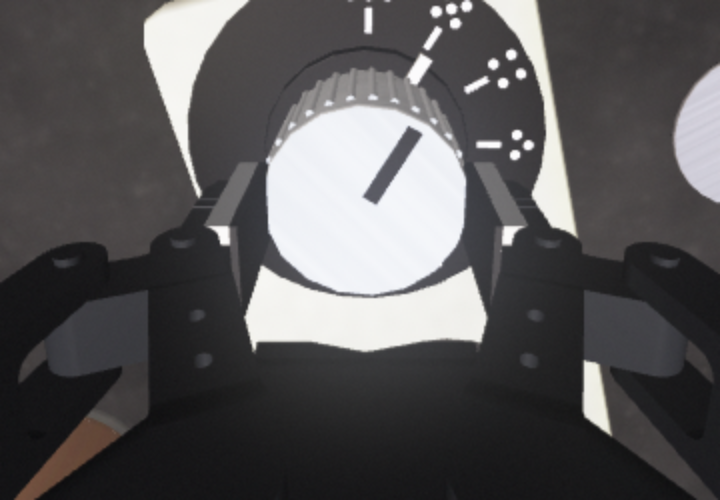

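The pointer tip at (420,68) sits at the five-dot mark at (440,25); the four-dot and three-dot marks are at (490,75) and (505,145). Releasing and rising.

Call:
move_arm([
  [1,0,0,0,0,0,0],
  [1,0,0,0,0,0,0],
  [1,0,0,0,0,0,0],
  [1,0,0,0,0,0,0],
  [1,0,0,0,0,0,0],
  [1,0,0,-20,0,0,0],
  [1,0,0,-30,0,0,0],
  [1,0,0,-35,0,0,0],
  [1,0,0,-20,0,0,0],
  [1,0,0,0,0,0,0],
])

```text
clock: 6.2
eef_pos: [0.5067, -0.0477, 0.2264]
tool_rot: [-0.546, 0.838, -0.003, 0.004]
ft_force: [1.0, 0.4, 0.5]
grip_width: 0.0854
grasp_force: 0.0
```

```bash
python3 - <<'E'
from h import *
o=bot.get_obs();print(o["clock"],o["eef_pos"],o["tool_rot"],np.round(o["joint_pos"],3))
im=bot.camera("wrist");cv2.imwrite("pics/w3.png",im)
for q in("hopper_lid",):
  for r in bot.outline_of(q,"wrist"):
    c=max(cv2.findContours(r["pixels"].astype(np.uint8),0,2)[0],key=cv2.contourArea)
    P=np.array([ray("wrist",p[0],.011)[:2] for p in c]);e=cv2.fitEllipse((P*1000).astype(np.float32))
    print(q,round(r["conf"],2),r["rect"],np.round(e[0],1),np.round(e[1],1))
t=np.array([.443,-.309,.2]);print(tool(t-o["eef_pos"]))
E
```

```text
6.2 [ 0.5067192  -0.04774468  0.22635888] [-0.54595786  0.83779878 -0.00298429  0.00378328] [-0.094  0.246  0.041  1.356  0.    -1.249]
hopper_lid 0.86 [438.0, 160.1, 63.2, 56.8] [336.7  51.2] [78.3 79.6]
hopper_lid 0.61 [365.6, 0.0, 120.8, 87.5] [ 327.4 -157.7] [133.6 134.8]
[264.8 -47.2  26.3]
```

View pics/w3.png

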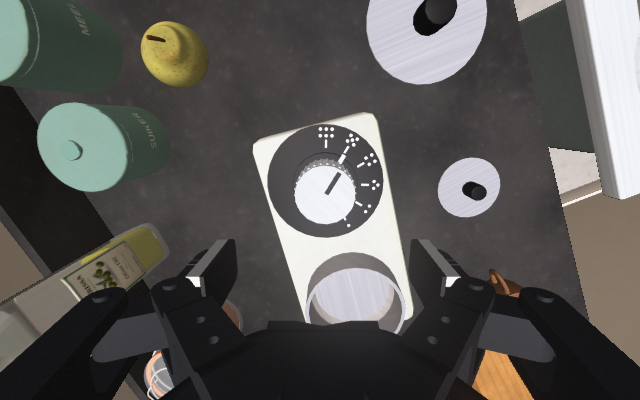

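The collar reads five dots. Now to the lid.

Call:
move_arm([
  [1,33,-6,0,0,0,0],
  [1,33,-6,0,0,0,0],
  [1,33,-6,0,0,0,0],
  [1,33,-6,0,0,0,0],
  [1,33,-6,0,0,0,0],
  [1,33,-6,0,0,0,0],
  [1,33,-6,13,0,0,0],
  [1,34,-5,13,0,0,0],
  [1,0,0,0,0,0,0],
  [1,0,0,0,0,0,0],
])

```text
clock: 7.13
eef_pos: [0.4374, -0.3094, 0.1919]
tool_rot: [-0.544, 0.839, 0.003, -0.001]
ft_force: [0.3, 1.1, 0.3]
grip_width: 0.0854
grasp_force: 0.0
```

```bash
python3 - <<'E'
from h import *
o=bot.get_obs();print(o["clock"],o["eef_pos"],np.round(o["joint_pos"],3),R.from_quat(o["tool_rot"]).as_matrix().round(3))
im=bot.camera("wrist")
for q in("hopper_lid","lid_knob"):
  for r in bot.outline_of(q,"wrist"):
    c=max(cv2.findContours(r["pixels"].astype(np.uint8),0,2)[0],key=cv2.contourArea)
    P=np.array([ray("wrist",p[0],.011)[:2] for p in c]);e=cv2.fitEllipse((P*1000).astype(np.float32))
    print(q,round(r["conf"],2),r["rect"],np.round(e[0],1),np.round(e[1],1))
t=np.array([.443,-.309,.026]);print(tool(t-o["eef_pos"]))
im=bot.camera("top");
g=(im[170:260,335:425])
E
```

```text
7.1333 [ 0.43735176 -0.30936806  0.19193841] [-0.616  0.327  0.062  1.312  0.    -1.767] [[-0.407 -0.913 -0.005]
 [-0.913  0.407  0.004]
 [-0.001  0.006 -1.   ]]
hopper_lid 0.86 [390.4, 196.0, 110.8, 89.6] [ 328.1 -160.9] [126.3 136.5]
hopper_lid 0.79 [473.7, 349.1, 34.6, 42.8] [327.9  62.8] [47.1 78.7]
hopper_lid 0.66 [276.7, 132.7, 82.4, 86.9] [ 446.3 -308.3] [105.  105.8]
lid_knob 0.93 [473.0, 351.0, 39.8, 40.3] [328.3  63.7] [47.6 77.7]
lid_knob 0.74 [271.2, 133.4, 92.0, 86.6] [ 446.8 -307.8] [104.7 105.7]
lid_knob 0.58 [392.9, 196.3, 104.3, 90.6] [ 328.1 -160.9] [126.4 136.4]
[ -2.5  -5.3 165.9]
```

Call:
move_arm([
  [1,-3,-6,20,0,0,0],
  [1,0,0,30,0,0,0],
  [1,0,0,30,0,0,0],
  [1,0,0,30,0,0,0],
  [1,0,0,30,0,0,0],
  [1,0,0,22,0,0,0],
  [1,0,0,0,0,0,0],
  [1,0,0,0,0,0,0],
])

```text
clock: 8.0
eef_pos: [0.4461, -0.307, 0.0327]
tool_rot: [-0.547, 0.837, 0.001, -0.0]
ft_force: [0.4, -0.2, 0.4]
grip_width: 0.0858
grasp_force: 0.0
```

Call:
move_arm([
  [0,0,0,0,0,0,0],
  [0,0,0,0,0,0,0],
  [0,0,0,0,0,0,0],
  [0,0,0,0,0,0,0],
  [0,0,0,0,0,0,0],
  [0,0,0,0,0,0,0],
  [0,0,0,0,0,0,0],
  [0,0,0,0,0,0,0],
])

```text
clock: 8.67
eef_pos: [0.4463, -0.3087, 0.0332]
tool_rot: [-0.546, 0.838, -0.0, 0.0]
ft_force: [-0.6, 0.3, 0.2]
grip_width: 0.0
grasp_force: 0.0
```

The fingers shut on nothing, so I'm looking before doing anything else.

```bash
python3 - <<'E'
from h import *
o=bot.get_obs();print(o["clock"],o["eef_pos"],o["grip_width"],o["grasp_force"],R.from_quat(o["tool_rot"]).as_matrix().round(3))
im=bot.camera("wrist");t=bot.camera("top")
a=cv2.resize(t[170:260,330:430],(440,400),interpolation=2);b=im[:400,200:560]
cv2.imwrite("pics/w4.png",np.hstack([b,a]))
E
```

```text
8.6667 [ 0.4463166  -0.30866269  0.03319371] 3.6869806975124e-05 0.0 [[-0.404 -0.915  0.   ]
 [-0.915  0.404 -0.   ]
 [ 0.    -0.    -1.   ]]
```

View pics/w4.png

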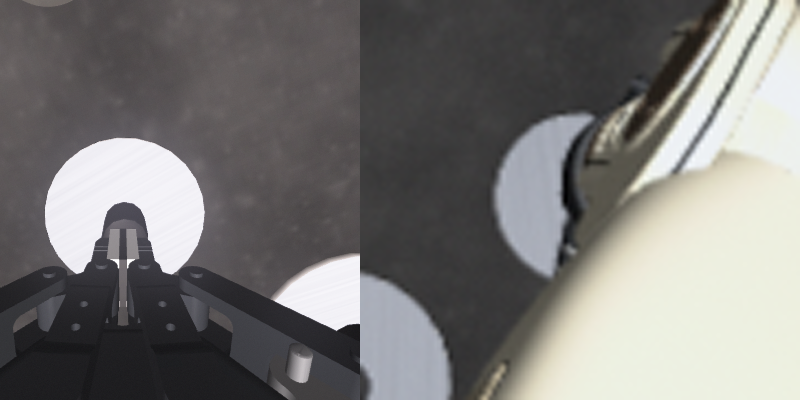

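The picture shows the shut fingers at (325,240) with the knob just ahead of them along tool +x, so the lid is off the grasp line. Measuring how far.

```bash
python3 - <<'E'
from h import *
o=bot.get_obs();p=o["eef_pos"]
im=bot.camera("wrist")
print("tcp px",proj("wrist",[p,p+[0,0,-.008],p+[0,0,.011]]).round(0).tolist())
for r in bot.outline_of("hopper_lid","wrist"):
    c=max(cv2.findContours(r["pixels"].astype(np.uint8),0,2)[0],key=cv2.contourArea)
    h=c[c[:,0,1]<235]
    P=np.array([ray("wrist",q[0],.013)[:2] for q in h])*1000
    A=np.c_[2*P,np.ones(len(P))];s=np.linalg.lstsq(A,(P**2).sum(1),rcond=None)[0]
    print(round(r["conf"],2),r["rect"],s[:2].round(1),np.sqrt(s[2]+s[:2]@s[:2]).round(1),tool([s[0]/1000-p[0],s[1]/1000-p[1],0]))
print("knob top px->",ray("wrist",(325,212),.047), "edge",ray("wrist",(325,203),.047))
E
```

```text
tcp px [[321.0, 234.0], [321.0, 229.0], [321.0, 242.0]]
0.93 [246.0, 139.3, 158.7, 135.5] [ 439.8 -317.9] 45.9 [11.1  2.2 -0. ]Traceback (most recent call last):
  File "<stdin>", line 9, in <module>
    return umr_sum(a, axis, dtype, out, keepdims, initial, where)
numpy.exceptions.AxisError: axis 1 is out of bounds for array of dimension 1
```

```bash
python3 - <<'E'
from h import *
from scipy.optimize import least_squares
o=bot.get_obs();p=o["eef_pos"]
im=bot.camera("wrist")
g=im[:,:,:].min(2)
u=np.arange(246,405,4);pts=[]
for x in u:
    col=g[100:260,x].astype(int);k=np.argmax(col>185)
    if k: pts.append((x,100+k))
P=np.array([ray("wrist",q,.013)[:2] for q in pts])
f=lambda s:np.hypot(*(P-s[:2]).T)-.053
s=least_squares(f,[.44,-.32],loss="soft_l1",f_scale=.001)
print("lid",s.x,np.abs(s.fun).mean(),len(pts),"tool off",tool([*(s.x-p[:2]),0]))
for v in(203,212,220): print("knob",v,tool(ray("wrist",(325,v),.047)-p))
print(p)
E
```

```text
lid [ 0.44413692 -0.30901931] 0.00020714888592043395 40 tool off [1.3 1.8 0. ]
knob 203 [ 23.1   2.1 -14. ]
knob 212 [ 18.2   2.1 -14. ]
knob 220 [ 13.7   2.1 -14. ]
[ 0.44631513 -0.30860287  0.0330281 ]
```

```bash
python3 - <<'E'
from h import *
im=bot.camera("wrist");sc=cv2.imread("pics/scene0.png")
c=np.array([.4441,-.309]);t=np.linspace(0,2*np.pi,40)
def draw(img,cam,off,s):
    for z,r,col in((.013,.013,(0,0,255)),(.047,.013,(0,255,0)),(.013,.053,(255,128,0))):
        X=np.c_[c[0]+r*np.cos(t),c[1]+r*np.sin(t),t*0+z]
        q=((proj(cam,X)-off+.5)*s).astype(int);cv2.polylines(img,[q.reshape(-1,1,2)],True,col,1)
a=cv2.resize(im[130:290,235:415],None,fx=3,fy=3,interpolation=2)
b=cv2.resize(sc[240:290,330:390],None,fx=4,fy=4,interpolation=2)
draw(a,"wrist",np.array([235,130]),3);b2=b.copy();draw(b2,"scene",np.array([330,240]),4)
b=np.vstack([b,b2]);b=np.vstack([b,np.zeros((a.shape[0]-b.shape[0],b.shape[1],3),np.uint8)])
cv2.imwrite("pics/w5.png",np.hstack([a,b]))
E
```

```text
(no output)
```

View pics/w5.png

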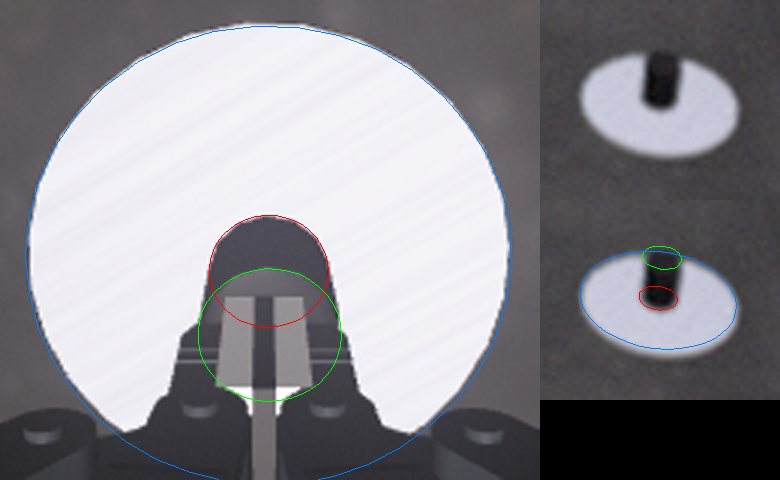

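The overlay fits: lid, knob base and knob top are where I measured them. The shut fingertips lie over the knob's top face, so they may stand higher than the TCP reading implies. Checking `bot.tip_reach`, then feeling for the knob top gently.

```bash
python3 - <<'E'
from h import *
print(bot.tip_reach,[a for a in dir(bot) if a[0]!='_']);o=bot.get_obs();print(o["clock"],o["eef_pos"],o["ft_force"],o["grip_width"])
E
```

```text
0.008 ['Unreachable', 'calibration', 'camera', 'get_obs', 'job_done', 'outline_of', 'tip_reach']
8.9667 [ 0.44634964 -0.30858902  0.03302368] [ 0.22800311 -0.08024558  0.43558927] -2.0423415981973884e-05
```

Call:
move_arm([
  [0,0,0,1.5,0,0,0],
  [0,0,0,1.5,0,0,0],
  [0,0,0,0,0,0,0],
])

```text
clock: 9.22
eef_pos: [0.4466, -0.3087, 0.0309]
tool_rot: [-0.546, 0.838, -0.0, 0.0]
ft_force: [-1.0, 0.8, 5.8]
grip_width: -0.0
grasp_force: 2.9
```

Call:
move_arm([
  [0,0,0,1.5,0,0,0],
  [0,0,0,0,0,0,0],
  [0,0,0,0,0,0,0],
])

```text
clock: 9.47
eef_pos: [0.4466, -0.3088, 0.0309]
tool_rot: [-0.546, 0.838, -0.001, 0.0]
ft_force: [-4.2, 3.0, 15.0]
grip_width: 0.0003
grasp_force: 7.3
```

The tips rest on the knob top at TCP z = 0.031, so in practice they stand about 16 mm behind the TCP. I'll back off, open, go lower and close.

Call:
move_arm([
  [0,0,0,-12,0,0,0],
  [1,0,0,0,0,0,0],
  [1,0,0,0,0,0,0],
  [1,0,0,0,0,0,0],
  [1,0,0,0,0,0,0],
  [1,0,0,0,0,0,0],
  [1,0,0,8,0,0,0],
  [1,0,0,7,0,0,0],
  [1,0,0,7,0,0,0],
  [1,0,0,0,0,0,0],
])

```text
clock: 10.3
eef_pos: [0.4449, -0.3076, 0.0163]
tool_rot: [-0.546, 0.838, 0.002, -0.001]
ft_force: [0.0, 0.5, -0.1]
grip_width: 0.0855
grasp_force: 0.0
```

Call:
move_arm([
  [0,0,0,0,0,0,0],
  [0,0,0,0,0,0,0],
  [0,0,0,0,0,0,0],
  [0,0,0,0,0,0,0],
  [0,0,0,0,0,0,0],
  [0,0,0,0,0,0,0],
  [0,0,0,0,0,0,0],
  [0,0,0,0,0,0,0],
])

```text
clock: 10.97
eef_pos: [0.4468, -0.3089, 0.0193]
tool_rot: [-0.546, 0.838, -0.001, 0.0]
ft_force: [0.4, 0.0, 4.4]
grip_width: 0.023
grasp_force: 58.8
```

Gripped. I'll regrip at 90° so the lid is centred on both axes, and a little lower.

Call:
move_arm([
  [1,0,0,0,0,0,0],
  [1,0,0,0,0,0,0],
  [1,0,0,0,0,0,0],
  [1,0,0,0,0,0,0],
  [1,0,0,0,0,0,7],
  [1,0,0,0,0,0,7],
  [1,0,0,0,0,0,7],
  [1,0,0,0,0,0,7],
  [1,0,0,0,0,0,7],
  [1,0,0,0,0,0,7],
])

```text
clock: 11.8
eef_pos: [0.4463, -0.3085, 0.0184]
tool_rot: [-0.206, 0.978, 0.0, -0.0]
ft_force: [-0.3, -0.3, -0.3]
grip_width: 0.0854
grasp_force: 0.0
```

Call:
move_arm([
  [1,0,0,0,0,0,7],
  [1,0,0,0,0,0,7],
  [1,0,0,0,0,0,7],
  [1,0,0,0,0,0,7],
  [1,0,0,0,0,0,7],
  [1,0,0,0,0,0,7],
  [1,0,0,0,0,0,6],
  [1,0,0,3,0,0,0],
  [1,0,0,2,0,0,0],
  [1,0,0,0,0,0,0],
])

```text
clock: 12.63
eef_pos: [0.4459, -0.3082, 0.0128]
tool_rot: [0.205, 0.979, 0.0, -0.001]
ft_force: [-0.4, 0.7, -0.0]
grip_width: 0.0856
grasp_force: 0.0
```

Call:
move_arm([
  [0,0,0,0,0,0,0],
  [0,0,0,0,0,0,0],
  [0,0,0,0,0,0,0],
  [0,0,0,0,0,0,0],
  [0,0,0,0,0,0,0],
  [0,0,0,0,0,0,0],
  [0,0,0,0,0,0,0],
  [0,0,0,0,0,0,0],
])

```text
clock: 13.3
eef_pos: [0.4467, -0.3089, 0.014]
tool_rot: [0.206, 0.978, -0.0, 0.0]
ft_force: [0.1, -0.4, 3.0]
grip_width: 0.0236
grasp_force: 59.1
```

The lid is held. I'm lifting it, and refining the hopper position from the deck edges in the first top picture.

Call:
move_arm([
  [0,0,0,-20,0,0,0],
  [0,0,0,-34,0,0,0],
  [0,0,0,-34,0,0,0],
  [0,0,0,-34,0,0,0],
  [0,0,0,-34,0,0,0],
  [0,0,0,-34,0,0,0],
  [0,0,0,0,0,0,0],
])

```text
clock: 13.88
eef_pos: [0.4496, -0.3107, 0.2109]
tool_rot: [0.206, 0.978, -0.002, 0.006]
ft_force: [0.7, -0.0, -0.9]
grip_width: 0.0236
grasp_force: 58.9
```

```bash
python3 - <<'E'
from h import *
g=cv2.cvtColor(cv2.imread("pics/top0.png"),6).astype(float)
def edge(prof):  # dark->bright half crossing
    h=(prof[:2].mean()+prof[-2:].mean())/2;i=np.argmax(prof>h);return i-1+(h-prof[i-1])/(prof[i]-prof[i-1])
bk=[]
for u in range(224,301,2):
    v0=int(154+(u-219)*.1607);bk.append((u,v0-4+edge(g[v0-4:v0+4,u])))
fr=[]
lf=[]
for v in range(162,199,2):
    u0=int(217-(v-156)*.19);s=slice(u0-5,u0+4);lf.append((u0-5+edge(g[v,s]),v))
def line(p):
    P=np.array([ray("top",q,.095)[:2] for q in p]);m=np.median(P,0);
    from numpy.linalg import svd
    for _ in range(3):
        m=P.mean(0);d=svd(P-m)[2][0];r=(P-m)@[-d[1],d[0]];P=P[abs(r)<max(2*r.std(),.0004)]
    return m,d,r.std(),len(P)
for n,l in(("back",bk),("left",lf)):
    m,d,s,k=line(l);print(n,m.round(4),np.degrees(np.arctan2(d[1],d[0])).round(2),s.round(5),k)
    if n=="back":mb,db=m,d*np.sign(d[1])
    else:ml=m
Y=db;X=np.array([Y[1],-Y[0]]);yb=mb@X-.067
yl=ml@Y-.065
H=yb*X+yl*Y;C=yb*X+(yl-.125)*Y
print("yaw",np.degrees(np.arctan2(-Y[0],Y[1])),"hopper",H,"collar",C)
o=bot.get_obs();print(o["clock"],o["eef_pos"],np.round(o["ft_force"],1),o["grip_width"])
print(tool(np.r_[H+np.array([.5060,-.0474])-C-o["eef_pos"][:2],0]))
E
```

```text
back [0.5813 0.0116] -99.72 0.0003 36
left [0.5302 0.1402] 171.47 0.00144 19
yaw -9.721626226577245 hopper [0.52424876 0.0753111 ] collar [ 0.50314108 -0.04789387]
13.8833 [ 0.4495684  -0.31072258  0.21094745] [ 0.7 -0.  -0.9] 0.023592942360602467
[ 85.1 384.9  -1.9]
```

Call:
move_arm([
  [0,7,20,0,0,0,0],
  [0,7,38,0,0,0,0],
  [0,8,38,0,0,0,0],
  [0,8,38,0,0,0,0],
  [0,8,38,0,0,0,0],
  [0,8,38,0,0,0,0],
  [0,8,38,0,0,0,0],
  [0,8,38,0,0,0,0],
  [0,8,38,0,0,0,0],
  [0,8,38,0,0,0,0],
])

```text
clock: 14.72
eef_pos: [0.5207, 0.056, 0.2026]
tool_rot: [0.206, 0.978, -0.0, -0.001]
ft_force: [0.5, 0.6, -0.8]
grip_width: 0.0237
grasp_force: 59.2
```

Call:
move_arm([
  [0,4,22,0,0,0,0],
  [0,0,0,0,0,0,0],
  [0,0,0,0,0,0,0],
  [0,0,0,0,0,0,0],
])

```text
clock: 15.05
eef_pos: [0.5258, 0.0754, 0.2027]
tool_rot: [0.206, 0.978, -0.001, -0.001]
ft_force: [-0.4, -1.0, -1.4]
grip_width: 0.0233
grasp_force: 59.2
```

```bash
python3 - <<'E'
from h import *
o=bot.get_obs();print(o["clock"],o["eef_pos"],R.from_quat(o["tool_rot"]).as_matrix().round(3)[:,2],np.round(o["ft_force"],1));print(tool([.5265,.0757,.146]-o["eef_pos"]))
E
```

```text
15.05 [0.52582042 0.07535297 0.202691  ] [-0.002 -0.001 -1.   ] [-0.4 -1.  -1.4]
[-0.6  0.7 56.7]
```

Aligned to within 1 mm. Lowering to just above the rim, then down slowly.

Call:
move_arm([
  [0,0,0,15,0,0,0],
  [0,0,0,15,0,0,0],
  [0,0,0,12,0,0,0],
  [0,0,0,3,0,0,0],
  [0,0,0,3,0,0,0],
  [0,0,0,0,0,0,0],
  [0,0,0,0,0,0,0],
])

```text
clock: 15.63
eef_pos: [0.5269, 0.0752, 0.1562]
tool_rot: [0.207, 0.978, 0.0, 0.0]
ft_force: [-0.3, 0.3, -1.6]
grip_width: 0.0235
grasp_force: 59.2
```

Call:
move_arm([
  [0,0,0,2,0,0,0],
  [0,0,0,2,0,0,0],
  [0,0,0,2,0,0,0],
  [0,0,0,1,0,0,0],
  [0,0,0,0,0,0,0],
  [0,0,0,0,0,0,0],
])

```text
clock: 16.13
eef_pos: [0.5264, 0.0759, 0.1485]
tool_rot: [0.206, 0.978, -0.0, -0.0]
ft_force: [-0.3, 0.6, -1.5]
grip_width: 0.0234
grasp_force: 59.2
```

Call:
move_arm([
  [0,0,0,1,0,0,0],
  [0,0,0,1,0,0,0],
  [0,0,0,1,0,0,0],
  [0,0,0,0,0,0,0],
  [0,0,0,0,0,0,0],
])

```text
clock: 16.55
eef_pos: [0.5266, 0.0759, 0.146]
tool_rot: [0.206, 0.978, 0.0, 0.0]
ft_force: [-0.5, 0.2, 2.8]
grip_width: 0.024
grasp_force: 59.6
```

The lid touches home at z = 0.146, just as predicted. Releasing and rising.

Call:
move_arm([
  [1,0,0,0,0,0,0],
  [1,0,0,0,0,0,0],
  [1,0,0,0,0,0,0],
  [1,0,0,0,0,0,0],
  [1,0,0,0,0,0,0],
  [1,0,0,-15,0,0,0],
  [1,0,0,-25,0,0,0],
  [1,0,0,-35,0,0,0],
  [1,0,0,-35,0,0,0],
  [1,0,0,0,0,0,0],
])

```text
clock: 17.38
eef_pos: [0.53, 0.0763, 0.2632]
tool_rot: [0.206, 0.978, 0.002, 0.006]
ft_force: [1.6, 0.7, 0.7]
grip_width: 0.0857
grasp_force: 0.0
```

Call:
move_arm([
  [1,20,20,0,0,0,0],
  [1,25,25,0,0,0,0],
  [1,25,25,0,0,0,0],
  [1,25,25,0,0,0,0],
  [1,25,25,0,0,0,0],
  [1,25,25,0,0,0,0],
  [1,25,25,0,0,0,0],
  [1,25,25,0,0,0,0],
  [1,0,0,0,0,0,0],
  [1,0,0,0,0,0,0],
])

```text
clock: 18.22
eef_pos: [0.4259, 0.3346, 0.2551]
tool_rot: [0.204, 0.979, -0.0, -0.0]
ft_force: [0.7, -0.1, 0.3]
grip_width: 0.0854
grasp_force: 0.0
```

```bash
python3 - <<'E'
from h import *
o=bot.get_obs();print(o["clock"],o["eef_pos"],np.round(o["ft_force"],1))
t=bot.camera("top");s=bot.camera("scene")
a=cv2.resize(t[145:225,195:320],None,fx=3.2,fy=3.2,interpolation=2);b=cv2.resize(s[155:245,245:340],None,fx=4,fy=4,interpolation=2)
c=cv2.resize(t,(400,250));a=np.vstack([a,c])
h=max(len(a),len(b));P=lambda x:cv2.copyMakeBorder(x,0,h-len(x),0,0,0)
cv2.imwrite("pics/end.png",np.hstack([P(a),P(b)]))
E
```

```text
18.2167 [0.4259466  0.33458327 0.25511865] [ 0.7 -0.1  0.3]
```

View pics/end.png

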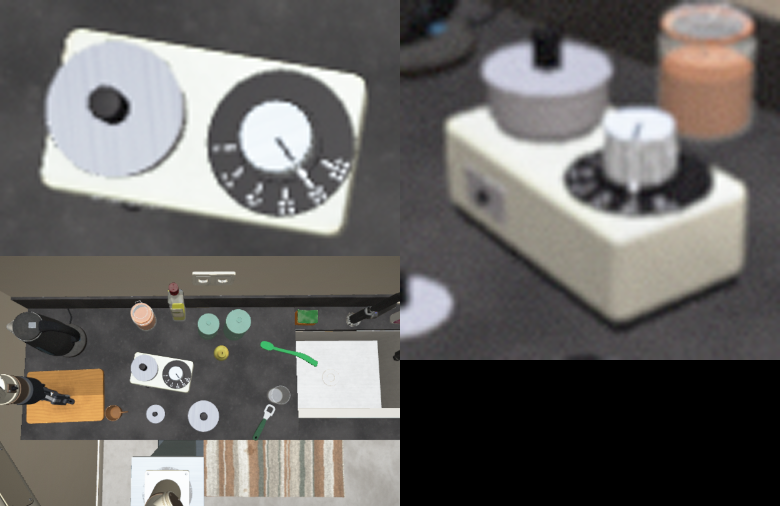

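The final picture shows the lid flat on the hopper at (115,108) and the pointer at mark 5 at (305,180). The bystanders have not moved. Handing in.

```bash
python3 -c "
from workcell import bot
print(bot.job_done())"
```

```text
the job is handed in; nothing more can be done
None
```

The collar is at setting 5, the 106 mm lid sits flat and home on the hopper, the bystanders were left where they stood, and the job is handed in at about 18 s.

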